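Get the boxed-in sample jar onto the balance and restore the reagent tray

ROBOT

A 6-joint arm with a two-finger parallel gripper is mounted at the origin on the work surface. World frame = base frame: x ahead of the robot, y to its left, z up, the work surface at z = 0. Lengths are in mm, angles in rad, forces in N, time in s.
With the tool pointing down it reaches from about 300 to 775 mm from the base axis. Payload 14.6 kg.
Tool frame: the origin (TCP) lies at the centre of the arm's flange, where the gripper is bolted on; the fingertips stand 199 mm ahead of it and the grasp point (between the pads) lies 180 mm ahead of it; z points along the fingers, y is the line along which they close (so a half turn about z gives the same grasp; the last joint's range is limited). The gripper opens to 94 mm and grips with 3 to 60 N. Pads are 16 mm wide; open, the fingers measure 119 mm over their backs; the gripper's body (75 mm by 177 mm) begins 78 mm behind the grasp point.
Start: joints at [-1.371, 0.3, 1.521, -0, 1.321, -0.067], TCP at [144.999, -530.534, 404.646] pointing down, gripper open.
Joint ranges: [-3.03, 3.03], [-0.79, 2.21], [0.23, 2.52], [-1.04, 4.18], [0, 3.07], [-2.55, 2.55]. Speed limits (rad/s): [2.22, 2.22, 2.57, 3.14, 3.14, 3.14].

INTERFACE

Orientations are given as [roll, pitch, yaw] about the fixed x, y, z axes, in that order (R = Rz(yaw) Ry(pitch) Rx(roll)).
In Python, from cell import manip, optics, workorder gives the robot as it stands.
- The arm moves only by the tool step_arm, never from a script. Its argument "increments" is a list that holds one entry, the list of rows, each a list of 7 numbers: the turn, a rotation vector about the tool's x, y, z as a fraction of full scale, then the shift along the tool's x, y, z as a fraction of full scale, then the closure, from -1 (fully open) to 1 (shut). In form: [[[wx, wy, wz, tx, ty, tz, fingers], ...]]. A call has 1 to 5 rows; each row shifts and turns the commanded pose from where the row before left it, along the tool's axes as they then stand; what a row does not reach is not made up. Full scale, the value 1, is 40 mm for a shift and 45 degrees for a turn. A row lasts 1/10 s, in which the tool goes at most 50 mm and 8.59 degrees, less where a joint would pass 70% of its speed; a pose out of reach is approached as far as the arm can. A call with a number of a shift or a turn outside -1 to 1 is refused whole. A call with a gripper value outside its range is refused whole. The fingers move at their own pace and stop on an object; "newtons" is the grip in N (left out, the last holds). Time passes only in rows, so rows that do not move let the fingers close. It gives the time, the measured TCP pose, the force, the opening and the grip force at its end, in the units of the state.
- manip.read_state(): the state, without advancing time (a new reading comes with each control period).
- optics.camera(name): name is "scene" or "top" or "wrist"; returns a dict with "frame" (480x640x3 uint8, red, green, blue), "range_z" (480x640 float32, mm along the optical axis (not along the pixel's ray), 0 where there is no reading), "mtx" (3x3 intrinsics, pixels), "distortion" ([k1, k2, p1, p2, k3] as OpenCV has them; the pictures are not rectified), "cam_to_world" (4x4, takes a point from camera to world coordinates). Camera axes: x right, y down, z forward; pixel columns grow to the right and rows downward; lengths in mm; the calibration is good to about 2 mm. A picture is of the moment at which its call begins.
- workorder.sign_off(): hands the job in; it is judged then, once.
The state is a dict: "clock": time; "joints": joint angles; "qd": joint speeds; "effort": joint torques, N m; "eef_pos": TCP position; "eef_rot": TCP orientation; "wrist_force": force on the tool from outside, world axes, zero at the start; "moment": the same for the moment, N m; "finger_gap": finger opening in mm; "finger_force": force on a finger pad.
Only numpy, scipy, OpenCV 4.12 (cv2) and the standard library are available. Lean on these libraries where they do the work, as an engineer would, in place of code of your own. Each camera call takes 0.05 s, during which the arm holds its last target. There are 200 camera calls.

TASK

The squat sample jar in the grey reagent tray is hemmed in by three tall reagent bottles. Stand all three bottles upright in the shallow metal transfer tray, then set the jar upright in the middle of the balance pan to be weighed, and then put each bottle back upright in the reagent tray on the very spot where it stood. Do not tip anything over, and leave the little dropper bottle and the small stack of dishes where they are.

Things in the scene. Friction and masses are not known exactly. Their poses are not given: they have to be found in the camera images.
- amber_mid (a point): Amber glass round reagent bottle with a narrow neck and a small black screw cap, loose, about 0.24 kg: 58 mm diameter, 140 mm tall. This point is on its axis half-way up (70 mm above its underside); z up the axis. The body keeps its full width up to 86 mm above the underside and tapers to a 27 mm neck at 104 mm; the cap, 33 mm in diameter, takes the top 26 mm and is the place to grip from above.
- square_mid (a point): Square white plastic bottle, loose, about 0.22 kg: 56 x 56 mm in plan, 126 mm tall, sides along its x and y. This point is on its axis half-way up (63 mm above its underside); z up. The square body ends 90 mm above the underside; the round white cap, 39 mm in diameter, takes the top 24 mm and is the place to grip from above.
- wide_mid (a point): Round white plastic wide-mouth bottle with a large ribbed lid, loose, about 0.20 kg: 58 mm diameter, 110 mm tall. This point is on its axis half-way up (55 mm above its underside); z up. The body is full width up to 76 mm; the lid, 53 mm in diameter over its ribs, takes the top 24 mm and is the place to grip from above.
- jar_mid (a point): Squat sample jar, clear with a flat bright metal lid, loose, about 0.10 kg: 54 mm diameter over the lid (50 mm below it), 45 mm tall. This point is on its axis half-way up (22.5 mm above its underside); z up. The lid takes the top 17 mm. At the start it stands about 9 mm (5 to 12) from each of the three bottles, one on either side of it and one on the robot's side, too close for fingers.
- reagent_tray: Fixed grey plastic tray, 176 x 226 mm in plan (x, y), over the flange 192 x 242 mm, with a rim 26 mm high. Its origin is the centre of its underside; z up; its flat floor, on which the bottles, the jar and the dropper bottle stand, is 4 mm above the origin.
- transfer_tray: Fixed shallow metal tray, the place for the bottles while they are out: 204 x 224 mm in plan (x, y), walls 3 mm thick, rim 21 mm high. Its origin is the centre of its underside; z up; its flat floor is 3 mm above the origin. A bottle counts as standing in it when it is upright on the floor, inside the rim and let go. The small stack of dishes stands in one corner of it.
- pan (a point): Centre of the top face of the balance's round steel weighing pan, 120 mm in diameter, 58 mm above the bench; z up. The pan does not move. The balance (fixed, white, 205 x 150 mm, x and y as this frame) stands lower than the pan around it; its display lies on the -x side.
- dropper_mid (a point): Bystander: small amber dropper bottle with a black top, 30 mm diameter, 82 mm tall, loose, standing in a corner of the reagent tray on the robot's side. This point is on its axis half-way up (41 mm above its underside). It is in nobody's way and is to be left.
- dishes_mid (a point): Bystander: stack of two small clear dishes with reddish-brown filling, 60 mm diameter, 30 mm tall together, loose, in one corner of the transfer tray. This point is on its axis half-way up (15 mm above its underside). To be left.

How it is judged (in metres and radians):
On the way, in this order (a step that is already met when the one before it is completed fails the run):
1. all three bottles stand upright in the transfer tray, let go (x of amber_mid in the frame of transfer_tray between -0.085 and 0.085 m and y of amber_mid in the frame of transfer_tray between -0.095 and 0.095 m and z of amber_mid in the frame of transfer_tray between 0.067 and 0.079 m and angle between each of amber_mid, square_mid, wide_mid's own z axis and vertical below 0.1 rad and contact force between the fingers and amber below 0.1 N and x of square_mid in the frame of transfer_tray between -0.085 and 0.085 m and y of square_mid in the frame of transfer_tray between -0.095 and 0.095 m and z of square_mid in the frame of transfer_tray between 0.06 and 0.072 m and contact force between the fingers and square below 0.1 N and x of wide_mid in the frame of transfer_tray between -0.085 and 0.085 m and y of wide_mid in the frame of transfer_tray between -0.095 and 0.095 m and z of wide_mid in the frame of transfer_tray between 0.052 and 0.064 m and contact force between the fingers and wide below 0.1 N), for 0.2 s.
2. the jar stands upright in the middle of the balance pan, while all three bottles are out in the transfer tray (horizontal distance between jar_mid and pan below 0.015 m and z of jar_mid in the frame of pan between 0.0165 and 0.0285 m and angle between jar_mid's own z axis and vertical below 0.1 rad and x of amber_mid in the frame of transfer_tray between -0.085 and 0.085 m and y of amber_mid in the frame of transfer_tray between -0.095 and 0.095 m and z of amber_mid in the frame of transfer_tray below 0.079 m and x of square_mid in the frame of transfer_tray between -0.085 and 0.085 m and y of square_mid in the frame of transfer_tray between -0.095 and 0.095 m and z of square_mid in the frame of transfer_tray below 0.072 m and x of wide_mid in the frame of transfer_tray between -0.085 and 0.085 m and y of wide_mid in the frame of transfer_tray between -0.095 and 0.095 m and z of wide_mid in the frame of transfer_tray below 0.064 m), for 0.2 s.
At the end, for the whole second after the job is handed in: The jar stands upright on the balance pan within 15 mm of its centre; each of the three bottles stands upright in the reagent tray within 15 mm of where it stood at the start; the dropper bottle and the stack of dishes are within 20 mm of where they were; all is released and at rest (horizontal distance between jar_mid and pan below 0.015 m and z of jar_mid in the frame of pan between 0.0165 and 0.0285 m and angle between jar_mid's own z axis and vertical below 0.1 rad and linear speed of each of jar, amber, square, wide below 0.02 m/s and distance of each of amber_mid, square_mid, wide_mid from where it was at the start of the episode below 0.015 m and angle between each of amber_mid, square_mid, wide_mid's own z axis and vertical below 0.08 rad and distance of each of dropper_mid, dishes_mid from where it was at the start of the episode below 0.02 m); the robot touches nothing.
It fails at once if a bottle or the jar is tipped by more than about 30 degrees (angle between any of amber_mid, square_mid, wide_mid, jar_mid's own z axis and vertical above 0.52 rad).
It fails at once if the dropper bottle or the small stack of dishes is knocked over or moved by more than 20 mm (angle between any of dropper_mid, dishes_mid's own z axis and vertical above 0.52 rad or distance of any of dropper_mid, dishes_mid from where it was at the start of the episode above 0.02 m).
It also fails if it takes over 138 s, if anything falls off the work surface, if the arm or the gripper's body presses on something with over 40 N, if the wrist force passes 120 N, or if a joint passes its speed limit or range.

## Working session

There is one attempt and no reset: what is moved stays moved. The work goes in short steps, Python scripts to look and compute and a tool call to move; the robot and the scene stay as the last step left them, time stands still between calls to the robot, and variables do not carry over. Pictures are saved under pics/ and viewed, at most 14 in all, crops included, and the job is handed in when it is done.

Besides the shell and the picture viewer there is one more tool, called after "Call:" by a JSON object that holds its "name" and its "arguments". step_arm: Moves the arm, as the interface text tells. Its arguments: {"type":"object","properties":{"increments":{"type":"array","items":{"type":"array","items":{"type":"array","items":{"type":"number"}}}},"newtons":{"type":"number"}},"required":["increments"]}

```bash
ls; mkdir -p pics
python3 - <<'E'
from cell import manip, optics
import cv2,numpy as np
print(manip.read_state())
for n in("scene","top"):
    c=optics.camera(n); cv2.imwrite(f"pics/{n}0.png",c["frame"][:,:,::-1]); np.savez(f"{n}0.npz",**c)
    print(n,c["mtx"],c["distortion"],c["cam_to_world"],(c["range_z"]>0).mean())
E
```

```text
pics
{'clock': 0.0, 'joints': array([-1.37065658e+00,  3.00473445e-01,  1.52156226e+00,  1.62176424e-05,
        1.32068263e+00, -6.66000236e-02]), 'qd': array([-5.97207039e-04, -3.24069400e-04, -1.54065047e-05, -6.72464877e-04,
        9.70159289e-04,  4.29440991e-04]), 'effort': array([-1.91110121e-03, -5.31809235e+01, -3.52733588e+01,  7.07719359e-02,
        2.44157261e-02, -8.48927789e-05]), 'eef_pos': array([ 144.96625533, -530.52362349,  404.0928752 ]), 'eef_rot': array([-3.14047051e+00, -9.05887869e-05,  2.66735696e-01]), 'wrist_force': array([ 0.44633272, -0.34355282,  0.04681223]), 'moment': array([ 0.03337981, -0.00781538,  0.01485235]), 'finger_force': 0.0, 'finger_gap': 94.43551104199821}
scene [[477.11990117   0.         317.05030416]
 [  0.         477.11990117 241.54416358]
 [  0.           0.           1.        ]] [-0.00398691  0.          0.          0.          0.        ] [[-7.93387798e-01  3.99922507e-01 -4.58909350e-01  9.29140832e+02]
 [ 6.08712162e-01  5.18393474e-01 -6.00614444e-01  5.18370427e+02]
 [-2.30362232e-03 -7.55863873e-01 -6.54724750e-01  6.82236805e+02]
 [ 0.00000000e+00  0.00000000e+00  0.00000000e+00  1.00000000e+00]] 0.9959993489583333
top [[487.52489458   0.         322.89057469]
 [  0.         487.52489458 236.90976579]
 [  0.           0.           1.        ]] [-0.09364151  0.          0.          0.          0.        ] [[ 9.60228542e-02 -9.75054496e-01  2.00120817e-01  3.20550738e+02]
 [-9.95377218e-01 -9.44560375e-02  1.73853848e-02 -3.46181959e+01]
 [ 1.95092178e-03 -2.00865096e-01 -9.79616970e-01  1.07360388e+03]
 [ 0.00000000e+00  0.00000000e+00  0.00000000e+00  1.00000000e+00]] 0.9962890625
```

View pics/top0.png

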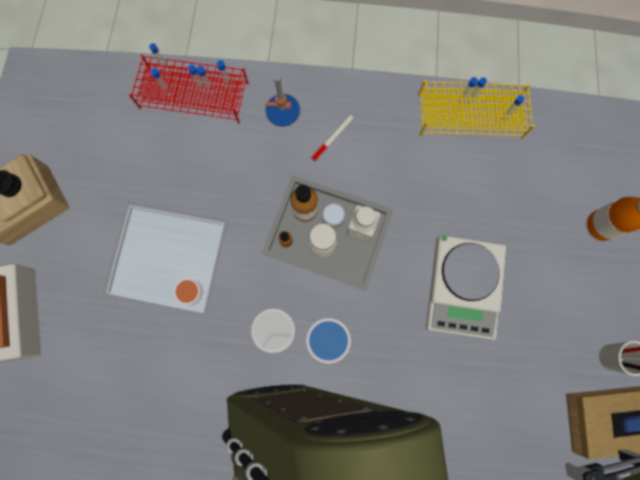

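View pics/scene0.png

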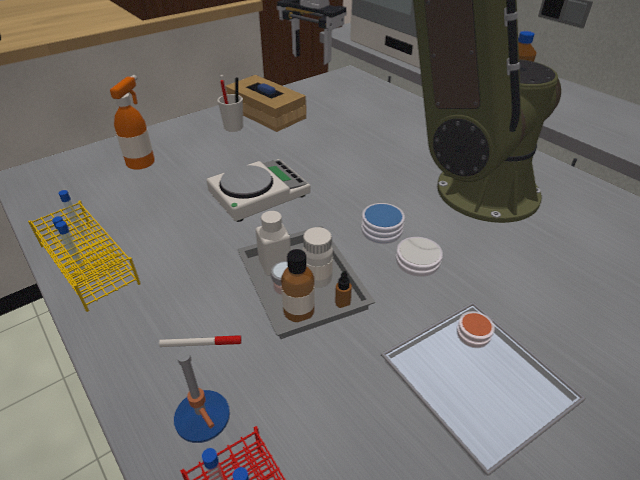

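The top view shows the amber cap at (304,192), square cap at (367,217), wide lid at (323,238) and jar lid at (334,214). The dropper is at (285,239), the dishes at (187,291), the transfer tray around (167,260) and the pan at (471,271). The scene view agrees.

```bash
cat > h.py <<'E'
import numpy as np,cv2
def cloud(c):
    h,w=c["range_z"].shape
    uv=np.stack(np.meshgrid(np.arange(w),np.arange(h)),-1).reshape(-1,1,2).astype(np.float32)
    n=cv2.undistortPoints(uv,c["mtx"],c["distortion"]).reshape(h,w,2)
    d=c["range_z"]; T=c["cam_to_world"]
    p=np.dstack([n[...,0]*d,n[...,1]*d,d])
    return p@T[:3,:3].T+T[:3,3]
def pix(c,u,v,z):
    n=cv2.undistortPoints(np.array([[[u,v]]],np.float32),c["mtx"],c["distortion"])[0,0]
    T=c["cam_to_world"]; r=T[:3,:3]@[n[0],n[1],1]; return T[:3,3]+r*(z-T[2,3])/r[2]
def disc(P,near,zlo,zhi,r=60):
    m=(abs(P[...,2]-(zlo+zhi)/2)<(zhi-zlo)/2)&(np.hypot(P[...,0]-near[0],P[...,1]-near[1])<r)
    q=P[m]
    if len(q)<8: return None
    (x,y),rad=cv2.minEnclosingCircle(q[:,:2].astype(np.float32))
    lo,hi=np.percentile(q,[1,99],axis=0)
    return dict(n=len(q),circ=np.round([x,y,rad],1),mid=np.round((lo+hi)[:2]/2,1),ext=np.round((hi-lo)[:2],1),z=round(float(np.median(q[:,2])),1))
E
python3 - <<'E'
from h import *
for s in("top","scene"):
    c=dict(np.load(s+"0.npz")); P=cloud(c); t=dict(np.load("top0.npz"))
    print(s)
    for n,u,v,z,r in(("amber",304,192,144,22),("square",367,217,130,26),("wide",323,238,114,33),("jar",334,214,49,33),("dropper",285,239,86,20),("dishes",187,291,33,40),("pan",471,271,58,66)):
        p=pix(t,u,v,z); print(n,p.round(),disc(P,p,z-6,z+6,r))
c=t; P=cloud(t)
for nm,z in (("tray",26),("ttray",21)):
    cor=[(295,178),(390,211),(365,287),(264,254)] if nm=="tray" else [(131,206),(225,221),(206,312),(107,293)]
    w=np.array([pix(t,u,v,z) for u,v in cor]);print(nm,w.round(1),w.mean(0).round(1),np.linalg.norm(np.diff(w,axis=0),axis=1).round(),[P[v,u].round() for u,v in cor])
print("balance",[pix(t,u,v,45).round() for u,v in((439,236),(506,243),(496,338),(429,328))])
E
```

```text
top
amber [597.  28. 144.] {'n': 206, 'circ': array([599.4,  32.3,  16.4]), 'mid': array([598.8,  31.6]), 'ext': array([30.2, 30. ]), 'z': 143.3}
square [ 562. -102.  130.] {'n': 284, 'circ': array([565.8, -97.8,  19.2]), 'mid': array([565.8, -97.5]), 'ext': array([35.6, 35.7]), 'z': 129.0}
wide [514. -18. 114.] {'n': 511, 'circ': array([519.2, -15.4,  26.5]), 'mid': array([519. , -15.5]), 'ext': array([48. , 47.8]), 'z': 113.0}
jar [583. -36.  49.] {'n': 468, 'circ': array([583.2, -33.5,  27.1]), 'mid': array([583.6, -32.9]), 'ext': array([50.5, 50.2]), 'z': 48.6}
dropper [510.  60.  86.] {'n': 23, 'circ': array([522.6,  66.8,   5.5]), 'mid': array([522.4,  66.2]), 'ext': array([10.5,  8.5]), 'z': 82.7}
dishes [387. 263.  33.] {'n': 607, 'circ': array([386.9, 264.2,  30.6]), 'mid': array([386.3, 264.9]), 'ext': array([56.2, 56.5]), 'z': 32.4}
pan [ 485. -336.   58.] {'n': 2431, 'circ': array([ 485.6, -338.6,   61.8]), 'mid': array([ 485.9, -336.9]), 'ext': array([113.4, 111.2]), 'z': 56.9}
scene
amber [597.  28. 144.] {'n': 254, 'circ': array([600.2,  31.4,  17.2]), 'mid': array([60
[... 828 characters left out ...]
62.1]), 'mid': array([ 487.7, -335. ]), 'ext': array([112. , 113.3]), 'z': 58.9}
tray [[ 663.4   59.5   26. ]
 [ 607.5 -158.9   26. ]
 [ 433.8 -116.8   26. ]
 [ 484.3  108.1   26. ]] [547.2 -27.   26. ] [225. 179. 231.] [array([663.,  60.,  26.]), array([ 607., -159.,   27.]), array([ 434., -117.,   25.]), array([486., 110.,  15.])]
ttray [[564.8 423.8  21. ]
 [550.6 204.5  21. ]
 [347.2 218.6  21. ]
 [364.8 443.7  21. ]] [456.8 322.6  21. ] [220. 204. 226.] [array([566., 425.,  18.]), array([550., 204.,  23.]), array([348., 224.,  -1.]), array([365., 446.,  16.])]
balance [array([ 557., -267.,   45.]), array([ 556., -415.,   45.]), array([ 350., -399.,   45.]), array([ 359., -256.,   45.])]
```

Call:
{"name": "step_arm", "arguments": {"increments": [[[0,0,0,0.97,-0.7,0,-1],[0,0,0,0.97,-0.7,0,-1],[0,0,0,0.97,-0.7,0,-1],[0,0,0,0.97,-0.7,0,-1],[0,0,0,0.97,-0.7,0,-1]]], "newtons": 25}}

```text
clock: 0.6
eef_pos: [296.0, -342.6, 404.5]
eef_rot: [-3.141, 0.0, 0.267]
wrist_force: [-0.2, -0.6, -0.4]
finger_gap: 93.9
finger_force: 0.0
```

Call:
{"name": "step_arm", "arguments": {"increments": [[[0,0,0,0.97,-0.7,0,-1],[0,0,0,0.97,-0.7,0,-1],[0,0,0,0.97,-0.7,0,-1],[0,0,0,0.97,-0.7,0,-1],[0,0,0,0.97,-0.7,0,-1]]]}}

```text
clock: 1.1
eef_pos: [446.3, -156.3, 404.6]
eef_rot: [-3.142, 0.0, 0.267]
wrist_force: [1.0, -1.0, -0.1]
finger_gap: 93.7
finger_force: 0.0
```

Call:
{"name": "step_arm", "arguments": {"increments": [[[0,0,-0.18,0,0,0,-1],[0,0,-0.18,0,0,0,-1],[0,0,-0.18,0,0,0,-1],[0,0,-0.18,0,0,0,-1],[0,0,-0.18,0,0,0,-1]]]}}

```text
clock: 1.6
eef_pos: [445.4, -158.1, 404.4]
eef_rot: [-3.141, 0.0, 0.98]
wrist_force: [-0.3, 0.3, -0.5]
finger_gap: 94.0
finger_force: 0.0
```

Call:
{"name": "step_arm", "arguments": {"increments": [[[0,0,-0.18,0,0,0,-1],[0,0,-0.18,0,0,0,-1],[0,0,-0.18,0,0,0,-1],[0,0,-0.18,0,0,0,-1],[0,0,0,0,0,0,-1]]]}}

```text
clock: 2.1
eef_pos: [445.4, -158.1, 404.4]
eef_rot: [-3.141, -0.0, 1.542]
wrist_force: [0.6, -0.3, 0.4]
finger_gap: 93.9
finger_force: 0.0
```

Call:
{"name": "step_arm", "arguments": {"increments": [[[0,0,-0.037,0,0,0,-1],[0,0,0,0.95,0.77,0,-1],[0,0,0,0.95,0.77,0,-1],[0,0,0,0.95,0.77,0,-1],[0,0,0,0.95,0.77,0,-1]]]}}

```text
clock: 2.6
eef_pos: [570.0, -4.7, 404.6]
eef_rot: [3.142, 0.0, 1.565]
wrist_force: [0.3, -1.6, 0.2]
finger_gap: 94.0
finger_force: 0.0
```

Call:
{"name": "step_arm", "arguments": {"increments": [[[0,0,0,0.95,0.78,0,-1],[0,0,0,0,0,0,-1]]]}}

```text
clock: 2.8
eef_pos: [602.3, 35.4, 403.3]
eef_rot: [-3.14, -0.001, 1.57]
wrist_force: [0.7, -1.3, 0.0]
finger_gap: 94.1
finger_force: 0.0
```

Call:
{"name": "step_arm", "arguments": {"increments": [[[0,0,0,-0.08,-0.06,0,-1],[0,0,0,0,0,0.76,-1],[0,0,0,0,0,0.76,-1],[0,0,0,0,0,0.76,-1],[0,0,0,0,0,0,-1]]]}}

```text
clock: 3.3
eef_pos: [596.7, 26.8, 310.2]
eef_rot: [-3.135, 0.0, 1.565]
wrist_force: [0.4, 0.2, 0.8]
finger_gap: 93.9
finger_force: 0.0
```

Call:
{"name": "step_arm", "arguments": {"increments": [[[0,0,0,0,0,0,1],[0,0,0,0,0,0,1],[0,0,0,0,0,0,1],[0,0,0,0,0,0,1],[0,0,0,0,0,0,1]]]}}

```text
clock: 3.8
eef_pos: [597.9, 28.3, 314.0]
eef_rot: [3.141, -0.0, 1.568]
wrist_force: [0.0, 0.4, -0.1]
finger_gap: 57.4
finger_force: 0.0
```

Call:
{"name": "step_arm", "arguments": {"increments": [[[0,0,0,0,0,0,1],[0,0,0,0,0,0,1],[0,0,0,0,0,0,1],[0,0,0,0,0,0,1],[0,0,0,0,0,0,1]]]}}

```text
clock: 4.3
eef_pos: [598.0, 28.3, 313.4]
eef_rot: [-3.142, -0.0, 1.568]
wrist_force: [0.3, 1.4, -1.1]
finger_gap: 32.3
finger_force: 25.0
```

Call:
{"name": "step_arm", "arguments": {"increments": [[[0,0,0,0,0,-0.4,1],[0,0,0,0,0,-0.6,1],[0,0,0,0,0,-0.6,1],[0,0,0,0,0,-0.4,1],[0,0,0,0,0,0,1]]]}}

```text
clock: 4.8
eef_pos: [598.0, 28.3, 395.4]
eef_rot: [3.138, 0.0, 1.568]
wrist_force: [0.3, -0.1, -2.6]
finger_gap: 32.7
finger_force: 25.0
```

Call:
{"name": "step_arm", "arguments": {"increments": [[[0,0,0,0.4,-0.1,0,1],[0,0,0,0.8,-0.22,0,1],[0,0,0,0.8,-0.22,0,1],[0,0,0,0.8,-0.22,0,1],[0,0,0,0.8,-0.22,0,1]]]}}

```text
clock: 5.3
eef_pos: [558.2, 174.3, 391.9]
eef_rot: [-3.139, 0.0, 1.568]
wrist_force: [-0.1, 0.6, -2.2]
finger_gap: 32.3
finger_force: 25.0
```

Call:
{"name": "step_arm", "arguments": {"increments": [[[0,0,0,0.8,-0.22,0,1],[0,0,0,0.8,-0.22,0,1],[0,0,0,0.8,-0.22,0,1],[0,0,0,0.8,-0.22,0,1],[0,0,0,0.8,-0.22,0,1]]]}}

```text
clock: 5.8
eef_pos: [514.3, 334.5, 391.8]
eef_rot: [-3.14, 0.001, 1.569]
wrist_force: [0.4, 0.5, -1.8]
finger_gap: 32.3
finger_force: 25.0
```

Call:
{"name": "step_arm", "arguments": {"increments": [[[0,0,0,0.5,-0.12,0,1],[0,0,0,0.3,-0.1,0,1],[0,0,0,0,0,0,1],[0,0,0,0,0,0,1]]]}}

```text
clock: 6.2
eef_pos: [506.8, 364.1, 392.8]
eef_rot: [-3.141, 0.001, 1.568]
wrist_force: [-0.3, -0.3, -1.7]
finger_gap: 32.7
finger_force: 25.0
```

Call:
{"name": "step_arm", "arguments": {"increments": [[[0,0,0,0,0,0.6,1],[0,0,0,0,0,0.6,1],[0,0,0,0,0,0.5,1],[0,0,0,0,0,0.2,1],[0,0,0,0,0,0.07,1]]]}}

```text
clock: 6.7
eef_pos: [507.2, 363.7, 314.1]
eef_rot: [-3.141, 0.001, 1.567]
wrist_force: [-0.6, -0.6, -0.7]
finger_gap: 32.1
finger_force: 25.0
```

Call:
{"name": "step_arm", "arguments": {"increments": [[[0,0,0,0,0,0,1],[0,0,0,0,0,0,1]]]}}

```text
clock: 6.9
eef_pos: [507.0, 364.4, 315.8]
eef_rot: [3.14, -0.001, 1.568]
wrist_force: [0.1, -0.3, -1.4]
finger_gap: 32.3
finger_force: 25.0
```

Call:
{"name": "step_arm", "arguments": {"increments": [[[0,0,0,0,0,0.05,1],[0,0,0,0,0,0.02,1],[0,0,0,0,0,0,1]]]}}

```text
clock: 7.2
eef_pos: [506.9, 364.6, 312.4]
eef_rot: [3.141, -0.001, 1.568]
wrist_force: [-0.3, -0.2, 1.4]
finger_gap: 32.4
finger_force: 25.0
```

Call:
{"name": "step_arm", "arguments": {"increments": [[[0,0,0,0,0,0.02,1],[0,0,0,0,0,0,1]]]}}

```text
clock: 7.4
eef_pos: [507.0, 364.6, 312.2]
eef_rot: [3.14, -0.001, 1.568]
wrist_force: [0.5, -1.3, 6.3]
finger_gap: 32.1
finger_force: 25.0
```

Call:
{"name": "step_arm", "arguments": {"increments": [[[0,0,0,0,0,0,-1],[0,0,0,0,0,0,-1],[0,0,0,0,0,0,-1],[0,0,0,0,0,0,-1],[0,0,0,0,0,-0.3,-1]]]}}

```text
clock: 7.9
eef_pos: [506.6, 364.4, 321.9]
eef_rot: [-3.139, 0.002, 1.568]
wrist_force: [0.6, 0.9, 0.4]
finger_gap: 69.1
finger_force: 0.0
```

Call:
{"name": "step_arm", "arguments": {"increments": [[[0,0,0,0,0,-0.8,-1],[0,0,0,0,0,-0.8,-1],[0,0,0,-0.9,0.03,-0.1,-1],[0,0,0,-0.9,0.03,0,-1],[0,0,0,-0.9,0.03,0,-1]]]}}

```text
clock: 8.4
eef_pos: [509.8, 255.3, 392.2]
eef_rot: [3.14, -0.0, 1.569]
wrist_force: [0.7, -0.7, 0.0]
finger_gap: 94.1
finger_force: 0.0
```

Call:
{"name": "step_arm", "arguments": {"increments": [[[0,0,0,-0.9,0.03,0,-1],[0,0,0,-0.9,0.03,0,-1],[0,0,0,-0.9,0.03,0,-1],[0,0,0,-0.9,0.03,0,-1],[0,0,0,-0.9,0.03,0,-1]]]}}

```text
clock: 8.9
eef_pos: [515.4, 75.0, 392.1]
eef_rot: [3.14, -0.0, 1.568]
wrist_force: [1.3, -0.4, -0.3]
finger_gap: 93.8
finger_force: 0.0
```

Call:
{"name": "step_arm", "arguments": {"increments": [[[0,0,0,-0.9,0.03,0,-1],[0,0,0,-0.9,0.03,0,-1],[0,0,0,-0.5,0.03,0,-1],[0,0,0,0,0,0,-1],[0,0,0,0,0,0,-1]]]}}

```text
clock: 9.4
eef_pos: [519.0, -15.3, 391.7]
eef_rot: [3.141, -0.0, 1.568]
wrist_force: [-0.3, -0.3, 0.1]
finger_gap: 94.0
finger_force: 0.0
```

Run:
```python
from h import *
from cell import optics,manip
c=optics.camera("top");P=cloud(c)
print(disc(P,(507,367),132,152,50)); print(disc(P,(519,-15),106,120,40)); print(manip.read_state()["eef_pos"])
cv2.imwrite("pics/top1.png",c["frame"][:,:,::-1])
```

```text
{'n': 221, 'circ': array([506.3, 366.5,  16.8]), 'mid': array([505.9, 365.9]), 'ext': array([30.7, 29.7]), 'z': 141.8}
None
[518.99049888 -14.84730635 391.49035059]
```

Call:
{"name": "step_arm", "arguments": {"increments": [[[0,0,0,0,0,0.7,-1],[0,0,0,0,0,0.8,-1],[0,0,0,0,0,0.8,-1],[0,0,0,0,0,0.4,-1],[0,0,0,0,0,0,-1]]]}}

```text
clock: 9.95
eef_pos: [518.7, -14.4, 281.2]
eef_rot: [-3.138, -0.0, 1.57]
wrist_force: [-0.2, 0.5, 1.4]
finger_gap: 93.8
finger_force: 0.0
```

Call:
{"name": "step_arm", "arguments": {"increments": [[[0,0,0,0,0,0,1],[0,0,0,0,0,0,1],[0,0,0,0,0,0,1],[0,0,0,0,0,0,1],[0,0,0,0,0,0,1]]]}}

```text
clock: 10.45
eef_pos: [519.0, -15.5, 283.5]
eef_rot: [3.141, 0.0, 1.568]
wrist_force: [0.0, 0.2, -0.5]
finger_gap: 57.5
finger_force: 0.0
```

Call:
{"name": "step_arm", "arguments": {"increments": [[[0,0,0,0,0,0,1],[0,0,0,0,0,0,1],[0,0,0,0,0,0,1],[0,0,0,0,0,0,1]]]}}

```text
clock: 10.85
eef_pos: [519.1, -15.6, 283.3]
eef_rot: [3.141, 0.0, 1.568]
wrist_force: [0.5, -0.4, 4.9]
finger_gap: 51.4
finger_force: 26.5
```

Call:
{"name": "step_arm", "arguments": {"increments": [[[0,0,0,0,0,-0.4,1],[0,0,0,0,0,-0.65,1],[0,0,0,0,0,-0.7,1],[0,0,0,0,0,-0.6,1],[0,0,0,0,0,-0.4,1]]]}}

```text
clock: 11.35
eef_pos: [518.9, -15.5, 394.4]
eef_rot: [3.141, 0.0, 1.568]
wrist_force: [0.9, 0.1, -1.1]
finger_gap: 51.4
finger_force: 26.9
```

Call:
{"name": "step_arm", "arguments": {"increments": [[[0,0,0,0.4,-0.1,0,1],[0,0,0,0.84,-0.24,0,1],[0,0,0,0.84,-0.24,0,1],[0,0,0,0.84,-0.24,0,1],[0,0,0,0.84,-0.24,0,1]]]}}

```text
clock: 11.85
eef_pos: [476.4, 136.2, 392.6]
eef_rot: [-3.141, 0.0, 1.568]
wrist_force: [0.4, 0.3, -1.0]
finger_gap: 51.4
finger_force: 26.9
```

Call:
{"name": "step_arm", "arguments": {"increments": [[[0,0,0,0.84,-0.24,0,1],[0,0,0,0.84,-0.24,0,1],[0,0,0,0.84,-0.24,0,1],[0,0,0,0.84,-0.24,0,1],[0,0,0,0.84,-0.24,0,1]]]}}

```text
clock: 12.35
eef_pos: [428.8, 304.4, 392.6]
eef_rot: [-3.141, 0.001, 1.568]
wrist_force: [1.1, -0.6, -1.6]
finger_gap: 51.2
finger_force: 26.9
```

Call:
{"name": "step_arm", "arguments": {"increments": [[[0,0,0,0.84,-0.24,0,1],[0,0,0,0.5,-0.12,0,1],[0,0,0,0.36,-0.1,0,1],[0,0,0,0,0,0,1],[0,0,0,0,0,0,1]]]}}

```text
clock: 12.85
eef_pos: [411.4, 370.7, 392.7]
eef_rot: [-3.141, 0.001, 1.568]
wrist_force: [0.1, -0.6, -1.5]
finger_gap: 51.6
finger_force: 26.9
```

Call:
{"name": "step_arm", "arguments": {"increments": [[[0,0,0,0,0,0.6,1],[0,0,0,0,0,0.8,1],[0,0,0,0,0,0.8,1],[0,0,0,0,0,0.4,1],[0,0,0,0,0,0.1,1]]]}}

```text
clock: 13.35
eef_pos: [411.5, 370.0, 283.3]
eef_rot: [-3.139, 0.002, 1.567]
wrist_force: [-0.4, -0.2, -1.4]
finger_gap: 51.5
finger_force: 26.9
```

Call:
{"name": "step_arm", "arguments": {"increments": [[[0,0,0,0,0,0,1],[0,0,0,0,0,0,1]]]}}

```text
clock: 13.55
eef_pos: [411.6, 370.9, 286.3]
eef_rot: [3.14, -0.001, 1.568]
wrist_force: [-0.2, -0.0, -0.8]
finger_gap: 51.6
finger_force: 26.9
```

Call:
{"name": "step_arm", "arguments": {"increments": [[[0,0,0,0,0,0.06,1],[0,0,0,0,0,0.03,1],[0,0,0,0,0,0,1]]]}}

```text
clock: 13.85
eef_pos: [411.3, 371.2, 282.3]
eef_rot: [3.14, -0.001, 1.568]
wrist_force: [-1.2, -0.8, 4.4]
finger_gap: 51.7
finger_force: 26.6
```

Call:
{"name": "step_arm", "arguments": {"increments": [[[0,0,0,0,0,0.02,1],[0,0,0,0,0,0,1]]]}}

```text
clock: 14.05
eef_pos: [411.4, 371.3, 282.2]
eef_rot: [3.14, -0.001, 1.568]
wrist_force: [-2.6, -1.6, 12.2]
finger_gap: 52.0
finger_force: 27.2
```

Call:
{"name": "step_arm", "arguments": {"increments": [[[0,0,0,0,0,-0.02,-0.6],[0,0,0,0,0,0,-0.6],[0,0,0,0,0,0,-0.6],[0,0,0,0,0,0,-0.6],[0,0,0,0,0,-0.3,-0.6]]]}}

```text
clock: 14.55
eef_pos: [411.0, 371.0, 292.5]
eef_rot: [-3.139, 0.002, 1.568]
wrist_force: [-0.6, -0.2, -0.5]
finger_gap: 75.2
finger_force: 0.0
```

Call:
{"name": "step_arm", "arguments": {"increments": [[[0,0,0,0,0,-0.8,-0.6],[0,0,0,0,0,-0.9,-0.6],[0,0,0,0,0,-0.7,-1],[0,0,0,-0.9,0.3,0,-1],[0,0,0,-0.9,0.3,0,-1]]]}}

```text
clock: 15.05
eef_pos: [434.8, 298.5, 391.1]
eef_rot: [3.14, -0.001, 1.57]
wrist_force: [2.1, 0.1, -0.3]
finger_gap: 93.0
finger_force: 0.0
```

Call:
{"name": "step_arm", "arguments": {"increments": [[[0,0,0,-0.9,0.3,0,-1],[0,0,0,-0.9,0.3,0,-1],[0,0,0,-0.9,0.3,0,-1],[0,0,0,-0.9,0.3,0,-1],[0,0,0,-0.9,0.3,0,-1]]]}}

```text
clock: 15.55
eef_pos: [494.7, 117.4, 390.5]
eef_rot: [3.141, -0.0, 1.568]
wrist_force: [0.9, 0.7, 0.1]
finger_gap: 94.0
finger_force: 0.0
```

Call:
{"name": "step_arm", "arguments": {"increments": [[[0,0,0,-0.9,0.3,0,-1],[0,0,0,-0.9,0.3,0,-1],[0,0,0,-0.9,0.3,0,-1],[0,0,0,-0.9,0.3,0,-1],[0,0,0,-0.9,0.3,0,-1]]]}}

```text
clock: 16.05
eef_pos: [554.3, -62.8, 390.5]
eef_rot: [3.141, 0.0, 1.568]
wrist_force: [1.1, -0.0, 1.3]
finger_gap: 94.0
finger_force: 0.0
```

Call:
{"name": "step_arm", "arguments": {"increments": [[[0,0,0,-0.9,0.28,0,-1],[0,0,0,0,0,0,-1],[0,0,0,0,0,0,-1]]]}}

```text
clock: 16.35
eef_pos: [565.1, -97.6, 389.8]
eef_rot: [3.142, -0.0, 1.567]
wrist_force: [-0.1, 0.9, 0.0]
finger_gap: 94.1
finger_force: 0.0
```

Run:
```python
from h import *
from cell import optics,manip
c=optics.camera("top");P=cloud(c)
print(disc(P,(507,367),132,152,50)); print(disc(P,(411,371),104,120,40)); print(manip.read_state()["eef_pos"])
cv2.imwrite("pics/top2.png",c["frame"][:,:,::-1])
```

```text
{'n': 216, 'circ': array([506.6, 366.7,  16.9]), 'mid': array([505.6, 366.4]), 'ext': array([30.5, 30.6]), 'z': 141.5}
{'n': 539, 'circ': array([410.2, 369.6,  27. ]), 'mid': array([410. , 369.1]), 'ext': array([50.1, 49.2]), 'z': 112.0}
[565.03007551 -96.85933815 389.86677243]
```

Call:
{"name": "step_arm", "arguments": {"increments": [[[0,0,0,0,0.03,0.6,-1],[0,0,0,0,0,0.8,-1],[0,0,0,0,0,0.6,-1],[0,0,0,0,0,0.25,-1],[0,0,0,0,0,0,-1]]]}}

```text
clock: 16.9
eef_pos: [566.3, -96.4, 299.0]
eef_rot: [-3.14, -0.0, 1.569]
wrist_force: [0.2, 0.1, 0.4]
finger_gap: 94.3
finger_force: 0.0
```

Call:
{"name": "step_arm", "arguments": {"increments": [[[0,0,0,0,0,0,1],[0,0,0,0,0,0,1],[0,0,0,0,0,0,1],[0,0,0,0,0,0,1],[0,0,0,0,0,0,1]]]}}

```text
clock: 17.4
eef_pos: [566.4, -97.3, 299.8]
eef_rot: [3.141, 0.0, 1.568]
wrist_force: [-0.5, 0.2, -0.0]
finger_gap: 57.8
finger_force: 0.0
```

Call:
{"name": "step_arm", "arguments": {"increments": [[[0,0,0,0,0,0,1],[0,0,0,0,0,0,1],[0,0,0,0,0,0,1],[0,0,0,0,0,0,1],[0,0,0,0,0,0,1]]]}}

```text
clock: 17.9
eef_pos: [566.4, -97.3, 299.5]
eef_rot: [-3.142, 0.0, 1.568]
wrist_force: [-2.3, -0.3, 1.7]
finger_gap: 40.1
finger_force: 20.3
```

Call:
{"name": "step_arm", "arguments": {"increments": [[[0,0,0,0,0,0,1],[0,0,0,0,0,-0.5,1],[0,0,0,0,0,-0.9,1],[0,0,0,0,0,-0.9,1],[0,0,0,0,0,-0.45,1]]]}}

```text
clock: 18.4
eef_pos: [566.4, -97.2, 412.4]
eef_rot: [3.138, 0.001, 1.568]
wrist_force: [-0.0, 1.0, -1.7]
finger_gap: 38.3
finger_force: 32.1
```

Call:
{"name": "step_arm", "arguments": {"increments": [[[0,0,0,0.4,-0.06,0,1],[0,0,0,0.82,-0.137,0,1],[0,0,0,0.82,-0.137,0,1],[0,0,0,0.82,-0.137,0,1],[0,0,0,0.82,-0.137,0,1]]]}}

```text
clock: 18.9
eef_pos: [541.7, 52.0, 407.8]
eef_rot: [-3.14, -0.0, 1.568]
wrist_force: [0.2, 0.3, -1.4]
finger_gap: 38.5
finger_force: 32.1
```

Call:
{"name": "step_arm", "arguments": {"increments": [[[0,0,0,0.82,-0.137,0,1],[0,0,0,0.82,-0.137,0,1],[0,0,0,0.82,-0.137,0,1],[0,0,0,0.82,-0.137,0,1],[0,0,0,0.82,-0.137,0,1]]]}}

```text
clock: 19.4
eef_pos: [514.5, 216.1, 407.8]
eef_rot: [-3.14, 0.001, 1.569]
wrist_force: [-0.0, -0.6, -2.5]
finger_gap: 38.7
finger_force: 32.1
```

Call:
{"name": "step_arm", "arguments": {"increments": [[[0,0,0,0.82,-0.137,0,1],[0,0,0,0.45,-0.08,0,1],[0,0,0,0.26,-0.05,0,1],[0,0,0,0,0,0,1],[0,0,0,0,0,0,1]]]}}

```text
clock: 19.9
eef_pos: [505.0, 274.9, 408.9]
eef_rot: [-3.141, 0.001, 1.568]
wrist_force: [0.2, -0.5, -1.4]
finger_gap: 38.9
finger_force: 32.1
```

Call:
{"name": "step_arm", "arguments": {"increments": [[[0,0,0,0,0,0.6,1],[0,0,0,0,0,0.8,1],[0,0,0,0,0,0.8,1],[0,0,0,0,0,0.4,1],[0,0,0,0,0,0.1,1]]]}}

```text
clock: 20.4
eef_pos: [505.0, 274.2, 299.9]
eef_rot: [-3.139, 0.001, 1.567]
wrist_force: [-0.8, 0.1, 0.7]
finger_gap: 38.5
finger_force: 32.3
```

Call:
{"name": "step_arm", "arguments": {"increments": [[[0,0,0,0,0,0,1],[0,0,0,0,0,0,1]]]}}

```text
clock: 20.6
eef_pos: [505.3, 275.0, 302.5]
eef_rot: [3.14, -0.001, 1.568]
wrist_force: [0.5, 0.5, -1.5]
finger_gap: 38.4
finger_force: 32.1
```

Call:
{"name": "step_arm", "arguments": {"increments": [[[0,0,0,0,0,0.06,1],[0,0,0,0,0,0.03,1],[0,0,0,0,0,0,1]]]}}

```text
clock: 20.9
eef_pos: [505.2, 275.2, 299.8]
eef_rot: [3.139, -0.001, 1.568]
wrist_force: [-2.7, -3.1, 11.9]
finger_gap: 38.4
finger_force: 32.3
```

Call:
{"name": "step_arm", "arguments": {"increments": [[[0,0,0,0,0,0.01,1],[0,0,0,0,0,0,1]]]}}

```text
clock: 21.1
eef_pos: [505.2, 275.3, 299.8]
eef_rot: [3.139, -0.001, 1.568]
wrist_force: [-3.5, -3.8, 15.2]
finger_gap: 38.6
finger_force: 32.5
```

Call:
{"name": "step_arm", "arguments": {"increments": [[[0,0,0,0,0,-0.01,-1],[0,0,0,0,0,0,-1],[0,0,0,0,0,0,-1],[0,0,0,0,0,0,-1],[0,0,0,0,0,-0.3,-1]]]}}

```text
clock: 21.6
eef_pos: [504.8, 275.2, 308.8]
eef_rot: [-3.139, 0.001, 1.568]
wrist_force: [0.6, -0.1, -0.0]
finger_gap: 75.3
finger_force: 0.0
```

Call:
{"name": "step_arm", "arguments": {"increments": [[[0,0,0,0,0,-0.9,-1],[0,0,0,0,0,-0.7,-1],[0,0,0,0,0,-0.4,-1],[0,0,0,-0.86,0.22,0,-1],[0,0,0,-0.86,0.22,0,-1]]]}}

```text
clock: 22.1
eef_pos: [522.2, 206.1, 391.3]
eef_rot: [3.14, -0.001, 1.57]
wrist_force: [1.0, -0.7, -1.0]
finger_gap: 93.9
finger_force: 0.0
```

Call:
{"name": "step_arm", "arguments": {"increments": [[[0,0,0,-0.86,0.22,0,-1],[0,0,0,-0.86,0.22,0,-1],[0,0,0,-0.86,0.22,0,-1],[0,0,0,-0.86,0.22,0,-1],[0,0,0,-0.86,0.22,0,-1]]]}}

```text
clock: 22.6
eef_pos: [566.0, 32.9, 390.9]
eef_rot: [3.141, -0.0, 1.568]
wrist_force: [0.3, 0.1, -0.6]
finger_gap: 93.7
finger_force: 0.0
```

Call:
{"name": "step_arm", "arguments": {"increments": [[[0,0,0,-0.86,0.22,0,-1],[0,0,0,-0.86,0.21,0,-1],[0,0,0.18,0,0,0,-1],[0,0,0.18,0,0,0,-1],[0,0,0.18,0,0,0,-1]]]}}

```text
clock: 23.1
eef_pos: [582.9, -34.8, 390.7]
eef_rot: [3.141, -0.0, 1.138]
wrist_force: [0.4, 0.4, 0.6]
finger_gap: 93.8
finger_force: 0.0
```

Call:
{"name": "step_arm", "arguments": {"increments": [[[0,0,0.18,0,0,0,-1],[0,0,0.18,0,0,0,-1],[0,0,0.18,0,0,0,-1],[0,0,0.18,0,0,0,-1],[0,0,0.18,0,0,0,-1]]]}}

```text
clock: 23.6
eef_pos: [582.9, -34.5, 390.8]
eef_rot: [3.141, -0.001, 0.431]
wrist_force: [0.3, 1.4, 0.1]
finger_gap: 93.8
finger_force: 0.0
```

Call:
{"name": "step_arm", "arguments": {"increments": [[[0,0,0.18,0,0,0,-1],[0,0,0.18,0,0,0,-1],[0,0,0.19,0,0,0,-1],[0,0,0,0,0,0,-1],[0,0,0,0,0,0,-1]]]}}

```text
clock: 24.1
eef_pos: [582.9, -34.5, 390.4]
eef_rot: [3.142, -0.0, 0.01]
wrist_force: [0.1, 0.6, 0.0]
finger_gap: 94.0
finger_force: 0.0
```

Run:
```python
from h import *
from cell import optics,manip
c=optics.camera("top");P=cloud(c)
print(disc(P,(507,367),132,152,50)); print(disc(P,(411,371),104,120,40)); print(disc(P,(505,275),122,136,40)); print(disc(P,(388,264.5),26,40,38)); print(disc(P,(523,67),77,90,30));
w=optics.camera("wrist");Q=cloud(w); print("jar wrist",disc(Q,(584,-34),40,56,40)); print(manip.read_state()["eef_pos"],manip.read_state()["eef_rot"])
cv2.imwrite("pics/m.png",np.hstack([c["frame"],w["frame"]])[::1,:,::-1][::2,::2] if 0 else cv2.resize(np.hstack([c["frame"],w["frame"]]),(800,300))[:,:,::-1])
```

```text
{'n': 220, 'circ': array([506.1, 365.8,  16.9]), 'mid': array([505.8, 365.7]), 'ext': array([30.7, 30.1]), 'z': 141.7}
{'n': 535, 'circ': array([410.4, 370.2,  27.3]), 'mid': array([410.4, 369.4]), 'ext': array([50.4, 49.5]), 'z': 112.0}
{'n': 266, 'circ': array([503.9, 273.5,  18.6]), 'mid': array([504. , 273.4]), 'ext': array([34.1, 35.6]), 'z': 128.0}
{'n': 614, 'circ': array([387.1, 264.4,  30.5]), 'mid': array([386.3, 264.8]), 'ext': array([56.4, 56.1]), 'z': 32.5}
None
jar wrist {'n': 2593, 'circ': array([584.3, -34.5,  26.9]), 'mid': array([585.1, -34.4]), 'ext': array([50.4, 49.8]), 'z': 49.1}
[582.94197538 -34.49372978 390.1313019 ] [ 3.14156960e+00 -1.70879166e-04  8.81878708e-03]
```

View pics/m.png

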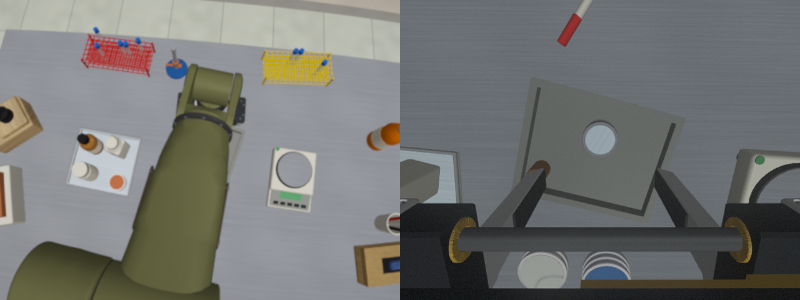

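The left half shows all three bottles standing in the transfer tray at about (85–115,140–170), with the dishes at (117,182) unmoved. The right half, the wrist view, shows the jar alone at (600,137) in the reagent tray and the dropper at (540,168).

Call:
{"name": "step_arm", "arguments": {"increments": [[[0,0,0,0.04,0,0.7,-1],[0,0,0,0,0,0.9,-1],[0,0,0,0,0,0.9,-1],[0,0,0,0,0,0.8,-1],[0,0,0,0,0,0.5,-1]]]}}

```text
clock: 24.7
eef_pos: [584.1, -34.4, 235.5]
eef_rot: [-3.141, 0.003, 0.008]
wrist_force: [1.1, 0.0, -0.0]
finger_gap: 93.8
finger_force: 0.0
```

Call:
{"name": "step_arm", "arguments": {"increments": [[[0,0,0,0,0,0.4,-1],[0,0,0,0,0,0,1],[0,0,0,0,0,0,1],[0,0,0,0,0,0,1],[0,0,0,0,0,0,1]]]}}

```text
clock: 25.2
eef_pos: [584.8, -34.5, 222.9]
eef_rot: [3.141, -0.002, 0.006]
wrist_force: [0.6, 0.1, 0.1]
finger_gap: 65.7
finger_force: 0.0
```

Call:
{"name": "step_arm", "arguments": {"increments": [[[0,0,0,0,0,0,1],[0,0,0,0,0,0,1],[0,0,0,0,0,0,1],[0,0,0,0,0,0,1],[0,0,0,0,0,0,1]]]}}

```text
clock: 25.7
eef_pos: [584.7, -34.5, 222.4]
eef_rot: [3.141, -0.001, 0.005]
wrist_force: [-1.1, -1.1, 5.3]
finger_gap: 53.5
finger_force: 25.0
```

Call:
{"name": "step_arm", "arguments": {"increments": [[[0,0,0,0,0,-0.4,1],[0,0,0,0,0,-0.8,1],[0,0,0,0,0,-0.8,1],[0,0,0,0,0,-0.5,1],[0,0,0,-0.13,0.4,0,1]]]}}

```text
clock: 26.2
eef_pos: [579.8, -49.8, 324.5]
eef_rot: [3.141, -0.005, 0.007]
wrist_force: [0.9, -0.4, -0.9]
finger_gap: 53.5
finger_force: 25.0
```

Call:
{"name": "step_arm", "arguments": {"increments": [[[0,0,0,-0.265,0.8,0,1],[0,0,0,-0.265,0.8,0,1],[0,0,0,-0.265,0.8,0,1],[0,0,0,-0.265,0.8,0,1],[0,0,0,-0.265,0.8,0,1]]]}}

```text
clock: 26.7
eef_pos: [526.1, -212.7, 320.4]
eef_rot: [-3.141, 0.002, 0.005]
wrist_force: [0.3, -0.2, -1.1]
finger_gap: 53.7
finger_force: 25.0
```

Call:
{"name": "step_arm", "arguments": {"increments": [[[0,0,0,-0.265,0.8,0,1],[0,0,0,-0.265,0.8,0,1],[0,0,0,-0.265,0.8,0,1],[0,0,0,-0.17,0.5,0,1],[0,0,0,-0.09,0.26,0,1]]]}}

```text
clock: 27.2
eef_pos: [484.3, -339.4, 320.3]
eef_rot: [-3.14, 0.002, 0.003]
wrist_force: [0.1, 1.0, -1.1]
finger_gap: 53.3
finger_force: 25.0
```

Call:
{"name": "step_arm", "arguments": {"increments": [[[0,0,0,0,0,0,1],[0,0,0,0,0,0,1],[0,0,0,0,0,0,1]]]}}

```text
clock: 27.5
eef_pos: [486.1, -336.5, 321.6]
eef_rot: [-3.141, 0.0, 0.006]
wrist_force: [0.0, -0.3, -0.6]
finger_gap: 53.3
finger_force: 25.0
```

Call:
{"name": "step_arm", "arguments": {"increments": [[[0,0,0,0,0,0.4,1],[0,0,0,0,0,0.4,1],[0,0,0,0,0,0.2,1],[0,0,0,0,0,0.06,1],[0,0,0,0,0,0,1]]]}}

```text
clock: 28.0
eef_pos: [486.0, -337.1, 279.6]
eef_rot: [3.142, -0.0, 0.006]
wrist_force: [0.0, -0.4, -1.2]
finger_gap: 53.7
finger_force: 25.0
```

Call:
{"name": "step_arm", "arguments": {"increments": [[[0,0,0,0,0,0.02,1],[0,0,0,0,0,0,1]]]}}

```text
clock: 28.2
eef_pos: [485.9, -337.4, 279.2]
eef_rot: [3.141, -0.001, 0.005]
wrist_force: [0.5, -0.1, -0.3]
finger_gap: 53.3
finger_force: 25.0
```

Call:
{"name": "step_arm", "arguments": {"increments": [[[0,0,0,0,0,0.02,1],[0,0,0,0,0,0,1]]]}}

```text
clock: 28.4
eef_pos: [485.8, -337.4, 278.0]
eef_rot: [3.141, -0.0, 0.005]
wrist_force: [-0.3, 0.3, -0.8]
finger_gap: 53.8
finger_force: 25.0
```

Call:
{"name": "step_arm", "arguments": {"increments": [[[0,0,0,0,0,0.025,1],[0,0,0,0,0,0,1],[0,0,0,0,0,0,1]]]}}

```text
clock: 28.7
eef_pos: [485.8, -337.4, 276.8]
eef_rot: [-3.142, 0.0, 0.005]
wrist_force: [-0.2, 0.2, -0.8]
finger_gap: 53.6
finger_force: 25.0
```

Call:
{"name": "step_arm", "arguments": {"increments": [[[0,0,0,0,0,0.015,1],[0,0,0,0,0,0,1]]]}}

```text
clock: 28.9
eef_pos: [485.8, -337.4, 276.4]
eef_rot: [3.142, -0.0, 0.005]
wrist_force: [-0.1, 0.5, 1.6]
finger_gap: 53.8
finger_force: 25.0
```

Call:
{"name": "step_arm", "arguments": {"increments": [[[0,0,0,0,0,0,-1],[0,0,0,0,0,0,-1],[0,0,0,0,0,0,-1],[0,0,0,0,0,0,-1],[0,0,0,0,0,-0.3,-1]]]}}

```text
clock: 29.4
eef_pos: [485.6, -337.3, 287.3]
eef_rot: [-3.14, 0.002, 0.005]
wrist_force: [-0.1, 1.2, -0.5]
finger_gap: 89.8
finger_force: 0.0
```

Call:
{"name": "step_arm", "arguments": {"increments": [[[0,0,0,0,0,-0.9,-1],[0,0,0,0,0,-0.9,-1],[0,0,0,0,0,-0.77,-1],[0,0,-0.18,0,0,0,-1],[0,0,-0.18,0,0,0,-1]]]}}

```text
clock: 29.9
eef_pos: [485.6, -337.3, 393.2]
eef_rot: [3.139, -0.002, 0.294]
wrist_force: [0.4, 0.9, -0.9]
finger_gap: 93.9
finger_force: 0.0
```

Call:
{"name": "step_arm", "arguments": {"increments": [[[0,0,-0.18,0,0,0,-1],[0,0,-0.18,0,0,0,-1],[0,0,-0.18,0,0,0,-1],[0,0,-0.18,0,0,0,-1],[0,0,-0.18,0,0,0,-1]]]}}

```text
clock: 30.4
eef_pos: [485.7, -337.3, 392.1]
eef_rot: [3.141, 0.0, 1.001]
wrist_force: [-0.2, 0.3, -0.2]
finger_gap: 94.1
finger_force: 0.0
```

Call:
{"name": "step_arm", "arguments": {"increments": [[[0,0,-0.18,0,0,0,-1],[0,0,-0.18,0,0,0,-1],[0,0,-0.18,0,0,0,-1],[0,0,-0.19,0,0,0,-1],[0,0,0,0,0,0,-1]]]}}

```text
clock: 30.9
eef_pos: [485.7, -337.4, 392.0]
eef_rot: [3.141, 0.001, 1.571]
wrist_force: [0.4, 0.0, -0.7]
finger_gap: 94.0
finger_force: 0.0
```

Call:
{"name": "step_arm", "arguments": {"increments": [[[0,0,0,0.9,0.03,0,-1],[0,0,0,0.9,0.03,0,-1],[0,0,0,0.9,0.03,0,-1],[0,0,0,0.9,0.03,0,-1],[0,0,0,0.9,0.03,0,-1]]]}}

```text
clock: 31.4
eef_pos: [492.0, -156.0, 391.7]
eef_rot: [3.141, 0.0, 1.563]
wrist_force: [0.6, -0.7, -0.1]
finger_gap: 93.8
finger_force: 0.0
```

Call:
{"name": "step_arm", "arguments": {"increments": [[[0,0,0,0.9,0.03,0,-1],[0,0,0,0.9,0.03,0,-1],[0,0,0,0.9,0.03,0,-1],[0,0,0,0.9,0.03,0,-1],[0,0,0,0.9,0.03,0,-1]]]}}

```text
clock: 31.9
eef_pos: [498.4, 24.0, 391.8]
eef_rot: [3.141, -0.0, 1.563]
wrist_force: [0.6, -0.9, 1.0]
finger_gap: 94.2
finger_force: 0.0
```

Run:
```python
from h import *
from cell import optics,manip
for n in("top","scene"):
    c=optics.camera(n);P=cloud(c); print(disc(P,(486,-337),96,110,50))
print(manip.read_state()["eef_pos"],manip.read_state()["eef_rot"])
```

```text
{'n': 546, 'circ': array([ 484.5, -336.7,   27.4]), 'mid': array([ 484.3, -335.9]), 'ext': array([50.5, 49.9]), 'z': 102.4}
{'n': 290, 'circ': array([ 485.8, -335.2,   28.2]), 'mid': array([ 486.2, -334.7]), 'ext': array([50.4, 51.8]), 'z': 103.9}
[498.50010163  25.59726628 391.71176543] [ 3.14086624e+00 -4.64298792e-04  1.56663691e+00]
```

Call:
{"name": "step_arm", "arguments": {"increments": [[[0,0,0,0.89,0.02,0,-1],[0,0,0,0.89,0.02,0,-1],[0,0,0,0.89,0.02,0,-1],[0,0,0,0.89,0.02,0,-1],[0,0,0,0.89,0.02,0,-1]]]}}

```text
clock: 32.5
eef_pos: [503.1, 201.5, 391.6]
eef_rot: [3.141, -0.0, 1.563]
wrist_force: [-0.6, 0.1, -0.1]
finger_gap: 94.0
finger_force: 0.0
```

Call:
{"name": "step_arm", "arguments": {"increments": [[[0,0,0,0.89,0.02,0,-1],[0,0,0,0.88,0.02,0,-1],[0,0,0,0,0,0,-1],[0,0,0,0,0,0,-1]]]}}

```text
clock: 32.9
eef_pos: [505.0, 271.3, 391.2]
eef_rot: [-3.142, 0.0, 1.566]
wrist_force: [-0.2, 0.0, -0.3]
finger_gap: 94.2
finger_force: 0.0
```

Call:
{"name": "step_arm", "arguments": {"increments": [[[0,0,0,0,0,0.6,-1],[0,0,0,0,0,0.8,-1],[0,0,0,0,0,0.6,-1],[0,0,0,0,0,0.25,-1],[0,0,0,0,0,0,-1]]]}}

```text
clock: 33.4
eef_pos: [505.2, 270.4, 300.5]
eef_rot: [-3.14, 0.001, 1.566]
wrist_force: [0.1, -0.9, 1.3]
finger_gap: 93.8
finger_force: 0.0
```

Call:
{"name": "step_arm", "arguments": {"increments": [[[0,0,0,0,0,0,1],[0,0,0,0,0,0,1],[0,0,0,0,0,0,1],[0,0,0,0,0,0,1],[0,0,0,0,0,0,1]]]}}

```text
clock: 33.9
eef_pos: [504.9, 271.4, 301.3]
eef_rot: [3.141, -0.0, 1.568]
wrist_force: [0.2, -0.5, -0.5]
finger_gap: 57.5
finger_force: 0.0
```

Call:
{"name": "step_arm", "arguments": {"increments": [[[0,0,0,0,0,0,1],[0,0,0,0,0,0,1],[0,0,0,0,0,0,1],[0,0,0,0,0,0,1],[0,0,0,0,0,0,1]]]}}

```text
clock: 34.4
eef_pos: [505.0, 271.3, 301.0]
eef_rot: [3.142, -0.0, 1.568]
wrist_force: [0.9, 0.5, 0.1]
finger_gap: 38.4
finger_force: 25.0
```

Call:
{"name": "step_arm", "arguments": {"increments": [[[0,0,0,0,0,0,1],[0,0,0,0,0,0,1]]]}}

```text
clock: 34.6
eef_pos: [505.0, 271.4, 301.0]
eef_rot: [3.142, -0.0, 1.568]
wrist_force: [0.1, 0.2, -0.0]
finger_gap: 38.6
finger_force: 25.0
```

Call:
{"name": "step_arm", "arguments": {"increments": [[[0,0,0,0,0,-0.5,1],[0,0,0,0,0,-0.9,1],[0,0,0,0,0,-0.9,1],[0,0,0,0,0,-0.45,1],[0,0,0,0,0,0,1]]]}}

```text
clock: 35.1
eef_pos: [504.9, 271.3, 413.4]
eef_rot: [3.138, -0.002, 1.568]
wrist_force: [-0.1, 0.6, -2.2]
finger_gap: 38.5
finger_force: 25.0
```

Call:
{"name": "step_arm", "arguments": {"increments": [[[0,0,0,-0.4,0.06,0,1],[0,0,0,-0.82,0.137,0,1],[0,0,0,-0.82,0.137,0,1],[0,0,0,-0.82,0.137,0,1],[0,0,0,-0.82,0.137,0,1]]]}}

```text
clock: 35.6
eef_pos: [528.8, 122.0, 409.1]
eef_rot: [-3.139, 0.001, 1.568]
wrist_force: [0.3, 0.1, -1.1]
finger_gap: 38.6
finger_force: 25.1
```

Call:
{"name": "step_arm", "arguments": {"increments": [[[0,0,0,-0.82,0.137,0,1],[0,0,0,-0.82,0.137,0,1],[0,0,0,-0.82,0.137,0,1],[0,0,0,-0.82,0.137,0,1],[0,0,0,-0.82,0.137,0,1]]]}}

```text
clock: 36.1
eef_pos: [555.6, -42.2, 409.1]
eef_rot: [-3.139, -0.0, 1.568]
wrist_force: [0.5, 1.0, -2.7]
finger_gap: 38.4
finger_force: 25.1
```

Call:
{"name": "step_arm", "arguments": {"increments": [[[0,0,0,-0.82,0.137,0,1],[0,0,0,-0.45,0.08,0,1],[0,0,0,-0.255,0.05,0,1],[0,0,0,0,0,0,1],[0,0,0,0,0,0,1]]]}}

```text
clock: 36.6
eef_pos: [566.3, -100.3, 410.7]
eef_rot: [-3.141, -0.0, 1.569]
wrist_force: [0.2, 0.5, -2.5]
finger_gap: 38.5
finger_force: 25.1
```

Call:
{"name": "step_arm", "arguments": {"increments": [[[0,0,0,0,0,0.6,1],[0,0,0,0,0,0.8,1],[0,0,0,0,0,0.8,1],[0,0,0,0,0,0.4,1],[0,0,0,0,0,0.03,1]]]}}

```text
clock: 37.1
eef_pos: [566.0, -99.7, 303.8]
eef_rot: [-3.138, -0.001, 1.57]
wrist_force: [-0.3, -0.3, -1.7]
finger_gap: 38.3
finger_force: 25.1
```

Call:
{"name": "step_arm", "arguments": {"increments": [[[0,0,0,0,0,0,1],[0,0,0,0,0,0,1]]]}}

```text
clock: 37.3
eef_pos: [566.6, -100.6, 307.3]
eef_rot: [3.14, 0.0, 1.569]
wrist_force: [-0.7, -0.3, -2.3]
finger_gap: 38.7
finger_force: 25.1
```

Call:
{"name": "step_arm", "arguments": {"increments": [[[0,0,0,0,0,0.06,1],[0,0,0,0,0,0.05,1],[0,0,0,0,0,0,1]]]}}

```text
clock: 37.6
eef_pos: [566.5, -101.0, 302.0]
eef_rot: [3.14, 0.0, 1.568]
wrist_force: [0.7, -0.4, 1.4]
finger_gap: 38.4
finger_force: 25.3
```

Call:
{"name": "step_arm", "arguments": {"increments": [[[0,0,0,0,0,0.02,1],[0,0,0,0,0,0,1]]]}}

```text
clock: 37.8
eef_pos: [566.6, -101.1, 301.9]
eef_rot: [3.139, 0.0, 1.568]
wrist_force: [0.7, 1.1, 8.7]
finger_gap: 38.6
finger_force: 25.4
```

Call:
{"name": "step_arm", "arguments": {"increments": [[[0,0,0,0,0,-0.01,-1],[0,0,0,0,0,0,-1],[0,0,0,0,0,0,-1],[0,0,0,0,0,0,-1],[0,0,0,0,0,-0.3,-1]]]}}

```text
clock: 38.3
eef_pos: [566.1, -101.0, 312.0]
eef_rot: [-3.139, -0.001, 1.568]
wrist_force: [-0.2, -0.6, -0.0]
finger_gap: 75.2
finger_force: 0.0
```

Call:
{"name": "step_arm", "arguments": {"increments": [[[0,0,0,0,0,-0.9,-1],[0,0,0,0,0,-0.7,-1],[0,0,0,0,0,-0.4,-1],[0,0,0,0.91,-0.3,0,-0.6],[0,0,0,0.91,-0.3,0,-0.6]]]}}

```text
clock: 38.8
eef_pos: [542.1, -27.8, 394.3]
eef_rot: [3.14, 0.0, 1.566]
wrist_force: [0.7, 0.3, -0.1]
finger_gap: 81.2
finger_force: 0.0
```

Call:
{"name": "step_arm", "arguments": {"increments": [[[0,0,0,0.91,-0.3,0,-0.6],[0,0,0,0.91,-0.3,0,-0.6],[0,0,0,0.91,-0.3,0,-0.6],[0,0,0,0.91,-0.3,0,-0.6],[0,0,0,0.91,-0.3,0,-0.6]]]}}

```text
clock: 39.3
eef_pos: [482.2, 155.3, 394.1]
eef_rot: [3.141, -0.0, 1.568]
wrist_force: [0.5, -0.2, -0.6]
finger_gap: 75.3
finger_force: 0.0
```

Call:
{"name": "step_arm", "arguments": {"increments": [[[0,0,0,0.91,-0.3,0,-0.6],[0,0,0,0.91,-0.3,0,-0.6],[0,0,0,0.91,-0.3,0,-0.6],[0,0,0,0.91,-0.3,0,-0.6],[0,0,0,0.91,-0.3,0,-0.6]]]}}

```text
clock: 39.8
eef_pos: [422.7, 337.5, 394.1]
eef_rot: [3.141, -0.001, 1.568]
wrist_force: [0.4, 0.1, -0.3]
finger_gap: 75.3
finger_force: 0.0
```

Call:
{"name": "step_arm", "arguments": {"increments": [[[0,0,0,0.89,-0.3,0,-0.6],[0,0,0,0,0,0,-0.6],[0,0,0,0,0,0,-0.6]]]}}

```text
clock: 40.1
eef_pos: [411.3, 372.1, 393.5]
eef_rot: [3.141, 0.0, 1.57]
wrist_force: [-0.1, 0.3, -0.4]
finger_gap: 75.1
finger_force: 0.0
```

Run:
```python
from h import *
from cell import optics,manip
for n in("scene","top"):
    c=optics.camera(n);P=cloud(c); print(disc(P,(566.4,-97.3),123,137,26)); print(disc(P,(523,67),77,90,20))
print(manip.read_state()["eef_pos"],manip.read_state()["eef_rot"])
```

```text
{'n': 255, 'circ': array([566.8, -95.9,  21.1]), 'mid': array([568.3, -96.9]), 'ext': array([35.9, 37. ]), 'z': 130.4}
{'n': 38, 'circ': array([524.5,  67.6,   5.7]), 'mid': array([523.8,  67.6]), 'ext': array([9.4, 9.7]), 'z': 82.9}
{'n': 289, 'circ': array([566.4, -97.6,  19.1]), 'mid': array([566.3, -97.4]), 'ext': array([36.1, 36. ]), 'z': 129.1}
{'n': 26, 'circ': array([522.8,  66.9,   5.9]), 'mid': array([522.7,  67. ]), 'ext': array([10.9, 10. ]), 'z': 82.2}
[411.89736641 371.05786871 393.46985374] [ 3.14129450e+00 -6.49471071e-05  1.56756188e+00]
```

Square is back on its spot to within 1 mm. Next, pick up wide.

Call:
{"name": "step_arm", "arguments": {"increments": [[[0,0,0,0,0,0.7,-0.6],[0,0,0,0,0,0.8,-0.6],[0,0,0,0,0,0.8,-0.6],[0,0,0,0,0,0.45,-0.6],[0,0,0,0,0,0,-0.6]]]}}

```text
clock: 40.7
eef_pos: [411.8, 370.6, 281.1]
eef_rot: [-3.138, 0.003, 1.567]
wrist_force: [0.2, -0.7, 0.6]
finger_gap: 75.4
finger_force: 0.0
```

Call:
{"name": "step_arm", "arguments": {"increments": [[[0,0,0,0,0,0,1],[0,0,0,0,0,0,1],[0,0,0,0,0,0,1],[0,0,0,0,0,0,1],[0,0,0,0,0,0,1]]]}}

```text
clock: 41.2
eef_pos: [411.7, 371.9, 284.1]
eef_rot: [3.14, -0.001, 1.568]
wrist_force: [-0.5, -2.3, 7.9]
finger_gap: 51.6
finger_force: 25.0
```

Call:
{"name": "step_arm", "arguments": {"increments": [[[0,0,0,0,0,0,1],[0,0,0,0,0,0,1],[0,0,0,0,0,0,1]]]}}

```text
clock: 41.5
eef_pos: [411.7, 371.9, 284.1]
eef_rot: [3.14, -0.001, 1.568]
wrist_force: [-0.9, -1.5, 6.4]
finger_gap: 51.7
finger_force: 25.0
```

Call:
{"name": "step_arm", "arguments": {"increments": [[[0,0,0,0,0,-0.5,1],[0,0,0,0,0,-0.9,1],[0,0,0,0,0,-0.9,1],[0,0,0,0,0,-0.45,1],[0,0,0,0,0,0,1]]]}}

```text
clock: 42.0
eef_pos: [411.6, 371.8, 395.7]
eef_rot: [3.138, -0.003, 1.568]
wrist_force: [0.6, -0.3, -2.1]
finger_gap: 51.7
finger_force: 25.0
```

Call:
{"name": "step_arm", "arguments": {"increments": [[[0,0,0,-0.4,0.1,0,1],[0,0,0,-0.84,0.24,0,1],[0,0,0,-0.84,0.24,0,1],[0,0,0,-0.84,0.24,0,1],[0,0,0,-0.84,0.24,0,1]]]}}

```text
clock: 42.5
eef_pos: [453.6, 219.1, 391.3]
eef_rot: [-3.139, 0.001, 1.568]
wrist_force: [0.8, 0.7, -1.1]
finger_gap: 51.6
finger_force: 25.0
```

Call:
{"name": "step_arm", "arguments": {"increments": [[[0,0,0,-0.84,0.24,0,1],[0,0,0,-0.84,0.24,0,1],[0,0,0,-0.84,0.24,0,1],[0,0,0,-0.84,0.24,0,1],[0,0,0,-0.84,0.24,0,1]]]}}

```text
clock: 43.0
eef_pos: [500.9, 51.0, 391.4]
eef_rot: [-3.139, 0.0, 1.568]
wrist_force: [0.4, 0.0, -1.6]
finger_gap: 51.5
finger_force: 25.0
```

Call:
{"name": "step_arm", "arguments": {"increments": [[[0,0,0,-0.84,0.24,0,1],[0,0,0,-0.5,0.13,0,1],[0,0,0,-0.38,0.1,0,1],[0,0,0,0,0,0,1],[0,0,0,0,0,0,1]]]}}

```text
clock: 43.5
eef_pos: [519.6, -15.6, 392.3]
eef_rot: [-3.14, -0.0, 1.568]
wrist_force: [0.2, 0.2, -1.1]
finger_gap: 51.5
finger_force: 25.0
```

Call:
{"name": "step_arm", "arguments": {"increments": [[[0,0,0,0,0,0.6,1],[0,0,0,0,0,0.8,1],[0,0,0,0,0,0.8,1],[0,0,0,0,0,0.4,1],[0,0,0,0,0,0.03,1]]]}}

```text
clock: 44.0
eef_pos: [519.2, -14.8, 285.9]
eef_rot: [-3.138, -0.0, 1.569]
wrist_force: [0.6, -0.8, -1.5]
finger_gap: 51.6
finger_force: 25.5
```

Call:
{"name": "step_arm", "arguments": {"increments": [[[0,0,0,0,0,0,1],[0,0,0,0,0,0,1]]]}}

```text
clock: 44.2
eef_pos: [520.0, -15.4, 289.0]
eef_rot: [3.14, 0.0, 1.569]
wrist_force: [-0.0, 0.0, -1.5]
finger_gap: 51.4
finger_force: 25.5
```

Call:
{"name": "step_arm", "arguments": {"increments": [[[0,0,0,0,0,0.06,1],[0,0,0,0,0,0.03,1],[0,0,0,0,0,0,1]]]}}

```text
clock: 44.5
eef_pos: [519.8, -15.7, 284.4]
eef_rot: [3.141, 0.0, 1.568]
wrist_force: [-0.5, -1.2, -2.6]
finger_gap: 51.5
finger_force: 25.5
```

Call:
{"name": "step_arm", "arguments": {"increments": [[[0,0,0,0,0,0.01,1],[0,0,0,0,0,0,1]]]}}

```text
clock: 44.7
eef_pos: [519.9, -15.7, 284.3]
eef_rot: [3.141, 0.0, 1.568]
wrist_force: [-1.4, -0.9, 4.7]
finger_gap: 51.2
finger_force: 25.5
```

Call:
{"name": "step_arm", "arguments": {"increments": [[[0,0,0,0,0,0,-0.8],[0,0,0,0,0,0,-0.8],[0,0,0,0,0,0,-0.8],[0,0,0,0,0,0,-0.8],[0,0,0,0,0,-0.3,-0.8]]]}}

```text
clock: 45.2
eef_pos: [519.6, -15.7, 295.0]
eef_rot: [-3.139, -0.0, 1.568]
wrist_force: [0.5, 0.3, 0.5]
finger_gap: 83.9
finger_force: 0.0
```

Call:
{"name": "step_arm", "arguments": {"increments": [[[0,0,0,0,0,-0.8,-0.8],[0,0,0,0,0,-0.9,-0.8],[0,0,0,0,0,-0.7,-1],[0,0,0,0.87,-0.03,0,-1],[0,0,0,0.87,-0.03,0,-1]]]}}

```text
clock: 45.7
eef_pos: [517.3, 54.3, 393.7]
eef_rot: [3.139, -0.0, 1.566]
wrist_force: [-0.3, 0.9, 0.4]
finger_gap: 94.0
finger_force: 0.0
```

Call:
{"name": "step_arm", "arguments": {"increments": [[[0,0,0,0.87,-0.03,0,-1],[0,0,0,0.87,-0.03,0,-1],[0,0,0,0.87,-0.03,0,-1],[0,0,0,0.87,-0.03,0,-1],[0,0,0,0.87,-0.03,0,-1]]]}}

```text
clock: 46.2
eef_pos: [511.7, 229.3, 392.9]
eef_rot: [3.141, -0.0, 1.568]
wrist_force: [-0.0, -0.9, -0.4]
finger_gap: 94.2
finger_force: 0.0
```

Call:
{"name": "step_arm", "arguments": {"increments": [[[0,0,0,0.87,-0.03,0,-1],[0,0,0,0.87,-0.03,0,-1],[0,0,0,0.87,-0.04,0,-1],[0,0,0,0.85,-0.04,0,-1],[0,0,0,0,0,0,-1]]]}}

```text
clock: 46.7
eef_pos: [505.8, 369.4, 392.3]
eef_rot: [3.142, -0.001, 1.571]
wrist_force: [-1.0, -0.9, 0.5]
finger_gap: 94.3
finger_force: 0.0
```

Call:
{"name": "step_arm", "arguments": {"increments": [[[0,0,0,0,0,0,-1],[0,0,0,0,0,0,-1]]]}}

```text
clock: 46.9
eef_pos: [506.9, 365.6, 392.3]
eef_rot: [3.141, 0.0, 1.568]
wrist_force: [-0.1, -0.6, 0.5]
finger_gap: 94.0
finger_force: 0.0
```

Run:
```python
from h import *
from cell import optics,manip
for n in("scene","top"):
    c=optics.camera(n);P=cloud(c); print(disc(P,(519.7,-15),106,122,35)); print(disc(P,(523,67),77,90,20))
print(manip.read_state()["eef_pos"],manip.read_state()["eef_rot"])
```

```text
{'n': 489, 'circ': array([521. , -16.5,  27.4]), 'mid': array([521.9, -15. ]), 'ext': array([49.1, 49. ]), 'z': 114.4}
{'n': 41, 'circ': array([523.9,  66.9,   5.9]), 'mid': array([523.8,  67.1]), 'ext': array([ 9.7, 10.4]), 'z': 82.8}
{'n': 519, 'circ': array([520.1, -16.7,  26.4]), 'mid': array([519.4, -16.4]), 'ext': array([48.8, 49. ]), 'z': 113.1}
{'n': 25, 'circ': array([522.2,  66.9,   5.8]), 'mid': array([522.3,  67.2]), 'ext': array([9.7, 9.8]), 'z': 83.2}
[507.02760788 365.39900144 392.31444759] [ 3.14127688e+00 -1.15059269e-04  1.56708489e+00]
```

Call:
{"name": "step_arm", "arguments": {"increments": [[[0,0,0,0,0,0.6,-1],[0,0,0,0,0,0.7,-1],[0,0,0,0,0,0.5,-1],[0,0,0,0,0,0.15,-1],[0,0,0,0,0,0,-1]]]}}

```text
clock: 47.5
eef_pos: [507.0, 365.9, 313.8]
eef_rot: [-3.141, 0.0, 1.568]
wrist_force: [0.4, -0.5, -0.6]
finger_gap: 94.6
finger_force: 0.0
```

Call:
{"name": "step_arm", "arguments": {"increments": [[[0,0,0,0,0,0,1],[0,0,0,0,0,0,1],[0,0,0,0,0,0,1],[0,0,0,0,0,0,1],[0,0,0,0,0,0,1]]]}}

```text
clock: 48.0
eef_pos: [506.8, 366.3, 314.1]
eef_rot: [3.141, -0.0, 1.568]
wrist_force: [0.3, -0.5, -0.2]
finger_gap: 57.3
finger_force: 0.0
```

Call:
{"name": "step_arm", "arguments": {"increments": [[[0,0,0,0,0,0,1],[0,0,0,0,0,0,1],[0,0,0,0,0,0,1],[0,0,0,0,0,0,1],[0,0,0,0,0,0,1]]]}}

```text
clock: 48.5
eef_pos: [506.8, 366.3, 313.8]
eef_rot: [-3.141, 0.0, 1.568]
wrist_force: [-0.3, 0.2, 0.2]
finger_gap: 32.2
finger_force: 25.0
```

Call:
{"name": "step_arm", "arguments": {"increments": [[[0,0,0,0,0,0,1],[0,0,0,0,0,0,1]]]}}

```text
clock: 48.7
eef_pos: [506.8, 366.3, 313.8]
eef_rot: [-3.141, 0.0, 1.568]
wrist_force: [0.1, 0.0, -1.0]
finger_gap: 32.1
finger_force: 25.0
```

Call:
{"name": "step_arm", "arguments": {"increments": [[[0,0,0,0,0,-0.5,1],[0,0,0,0,0,-0.8,1],[0,0,0,0,0,-0.8,1],[0,0,0,0,0,-0.4,1],[0,0,0,0,0,0,1]]]}}

```text
clock: 49.2
eef_pos: [506.7, 366.3, 416.2]
eef_rot: [3.138, -0.002, 1.568]
wrist_force: [-0.2, 0.0, -2.7]
finger_gap: 32.1
finger_force: 25.0
```

Call:
{"name": "step_arm", "arguments": {"increments": [[[0,0,0,-0.4,0.1,0,1],[0,0,0,-0.8,0.225,0,1],[0,0,0,-0.8,0.225,0,1],[0,0,0,-0.8,0.225,0,1],[0,0,0,-0.8,0.225,0,1]]]}}

```text
clock: 49.7
eef_pos: [546.6, 220.1, 412.0]
eef_rot: [-3.139, 0.001, 1.568]
wrist_force: [0.9, -0.4, -2.3]
finger_gap: 32.0
finger_force: 25.0
```

Call:
{"name": "step_arm", "arguments": {"increments": [[[0,0,0,-0.8,0.225,0,1],[0,0,0,-0.8,0.225,0,1],[0,0,0,-0.8,0.225,0,1],[0,0,0,-0.8,0.225,0,1],[0,0,0,-0.8,0.225,0,1]]]}}

```text
clock: 50.2
eef_pos: [591.0, 59.9, 412.0]
eef_rot: [-3.139, 0.0, 1.568]
wrist_force: [0.3, 0.3, -2.6]
finger_gap: 32.6
finger_force: 25.0
```

Call:
{"name": "step_arm", "arguments": {"increments": [[[0,0,0,-0.5,0.14,0,1],[0,0,0,-0.28,0.09,0,1],[0,0,0,0,0,0,1],[0,0,0,0,0,0,1]]]}}

```text
clock: 50.6
eef_pos: [599.9, 31.3, 413.2]
eef_rot: [-3.141, -0.0, 1.568]
wrist_force: [0.3, -0.2, -1.4]
finger_gap: 32.5
finger_force: 25.0
```

Call:
{"name": "step_arm", "arguments": {"increments": [[[0,0,0,0,0,0.6,1],[0,0,0,0,0,0.7,1],[0,0,0,0,0,0.7,1],[0,0,0,0,0,0.3,1],[0,0,0,0,0,0.08,1]]]}}

```text
clock: 51.1
eef_pos: [599.9, 31.7, 317.6]
eef_rot: [-3.14, -0.0, 1.569]
wrist_force: [0.1, 0.2, -2.7]
finger_gap: 32.3
finger_force: 25.0
```

Call:
{"name": "step_arm", "arguments": {"increments": [[[0,0,0,0,0,0,1],[0,0,0,0,0,0,1]]]}}

```text
clock: 51.3
eef_pos: [600.3, 31.1, 320.1]
eef_rot: [3.14, -0.0, 1.568]
wrist_force: [-0.3, 0.0, -2.2]
finger_gap: 32.3
finger_force: 25.0
```

Call:
{"name": "step_arm", "arguments": {"increments": [[[0,0,0,0,0,0.06,1],[0,0,0,0,0,0.05,1],[0,0,0,0,0,0,1]]]}}

```text
clock: 51.6
eef_pos: [600.2, 30.9, 314.7]
eef_rot: [3.14, -0.0, 1.568]
wrist_force: [1.8, -0.1, -0.5]
finger_gap: 32.1
finger_force: 25.0
```

Call:
{"name": "step_arm", "arguments": {"increments": [[[0,0,0,0,0,0.02,1],[0,0,0,0,0,0,1]]]}}

```text
clock: 51.8
eef_pos: [600.3, 30.9, 314.6]
eef_rot: [3.139, -0.0, 1.568]
wrist_force: [1.2, -0.4, 7.5]
finger_gap: 32.7
finger_force: 25.0
```

Contact, so release, rise, and back off toward -y for a clear view.

Call:
{"name": "step_arm", "arguments": {"increments": [[[0,0,0,0,0,-0.01,-1],[0,0,0,0,0,0,-1],[0,0,0,0,0,0,-1],[0,0,0,0,0,0,-1],[0,0,0,0,0,-0.3,-1]]]}}

```text
clock: 52.3
eef_pos: [599.9, 30.9, 324.7]
eef_rot: [-3.139, -0.0, 1.568]
wrist_force: [-0.0, -0.3, -0.3]
finger_gap: 68.8
finger_force: 0.0
```

Call:
{"name": "step_arm", "arguments": {"increments": [[[0,0,0,0,0,-0.8,-1],[0,0,0,0,0,-0.8,-1],[0,0,0,0,0,-0.4,-1],[0,0,0,0.9,-0.4,0,-1],[0,0,0,0.9,-0.4,0,-1]]]}}

```text
clock: 52.8
eef_pos: [567.8, 103.2, 407.2]
eef_rot: [3.14, -0.0, 1.566]
wrist_force: [1.2, 0.0, -1.2]
finger_gap: 94.0
finger_force: 0.0
```

Call:
{"name": "step_arm", "arguments": {"increments": [[[0,0,0,0.9,-0.4,0,-1],[0,0,0,0.9,-0.4,0,-1],[0,0,0,0.9,-0.4,0,-1],[0,0,0,0.9,-0.4,0,-1],[0,0,0,0.9,-0.4,0,-1]]]}}

```text
clock: 53.3
eef_pos: [487.8, 284.5, 407.0]
eef_rot: [3.141, -0.0, 1.568]
wrist_force: [0.9, 0.2, 0.1]
finger_gap: 93.9
finger_force: 0.0
```

Call:
{"name": "step_arm", "arguments": {"increments": [[[0,0,0,0,0,0,-1],[0,0,0,0,0,0,-1],[0,0,0,0,0,0,-1],[0,0,0,0,0,0,-1]]]}}

```text
clock: 53.7
eef_pos: [489.3, 282.2, 406.1]
eef_rot: [3.141, -0.0, 1.567]
wrist_force: [0.0, -0.4, -0.2]
finger_gap: 93.9
finger_force: 0.0
```

Run:
```python
from h import *
from cell import optics,manip
t=dict(np.load("top0.npz"))
for s in("scene","top"):
    c=optics.camera(s); P=cloud(c); cv2.imwrite(f"pics/{s}9.png",c["frame"][:,:,::-1])
    for n,p,z,r in(("amber",(599.9,32),144,26),("square",(566.4,-97.3),130,26),("wide",(519.7,-15),114,33),("dropper",(523.3,67),86,20),("dishes",(388,264.5),33,40),("jar",(486,-336.8),103,40)):
        print(s,n,disc(P,p,z-6,z+6,r))
print(manip.read_state()["eef_pos"])
```

```text
scene amber {'n': 247, 'circ': array([602.2,  33.2,  17.1]), 'mid': array([602.7,  32.9]), 'ext': array([30.6, 31.1]), 'z': 144.5}
scene square {'n': 251, 'circ': array([566.3, -97.1,  20.7]), 'mid': array([568.2, -96.5]), 'ext': array([36.2, 36.7]), 'z': 130.4}
scene wide {'n': 464, 'circ': array([521. , -16.7,  27.5]), 'mid': array([521.3, -15. ]), 'ext': array([48.4, 48.1]), 'z': 114.5}
scene dropper {'n': 31, 'circ': array([523.6,  67.4,   6. ]), 'mid': array([523.7,  67.4]), 'ext': array([11. , 10.1]), 'z': 83.8}
scene dishes {'n': 824, 'circ': array([389.9, 264.7,  32.3]), 'mid': array([390.8, 264.9]), 'ext': array([57.4, 57. ]), 'z': 33.8}
scene jar {'n': 280, 'circ': array([ 487.4, -336.4,   29.6]), 'mid': array([ 486. , -334.6]), 'ext': array([52.1, 51.6]), 'z': 104.1}
top amber {'n': 205, 'circ': array([601.5,  32.6,  16.6]), 'mid': array([600.6,  33.1]), 'ext': array([30.4, 30.2]), 'z': 143.1}
top square {'n': 285, 'circ': array([566.6, -97.2,  19.3]), 'mid': array([566.7, -97.3]), 'ext': array([36.2, 35.9]), 'z': 129.1}
top wide {'n': 512, 'circ': array([520.1, -16.8,  26.5]), 'mid': array([519.5, -16.4]), 'ext': array([48.1, 48.9]), 'z': 113.1}
top dropper {'n': 18, 'circ': array([522.3,  66.9,   5.8]), 'mid': array([522.4,  67. ]), 'ext': array([ 9.8, 10.4]), 'z': 83.8}
top dishes {'n': 607, 'circ': array([386.7, 264.4,  30.7]), 'mid': array([386.6, 264.5]), 'ext': array([56.4, 56.6]), 'z': 32.4}
top jar {'n': 538, 'circ': array([ 484.6, -336.7,   27.4]), 'mid': array([ 484.3, -335.6]), 'ext': array([50.6, 49.2]), 'z': 102.5}
[489.19485855 282.38629792 405.94821904]
```

View pics/scene9.png

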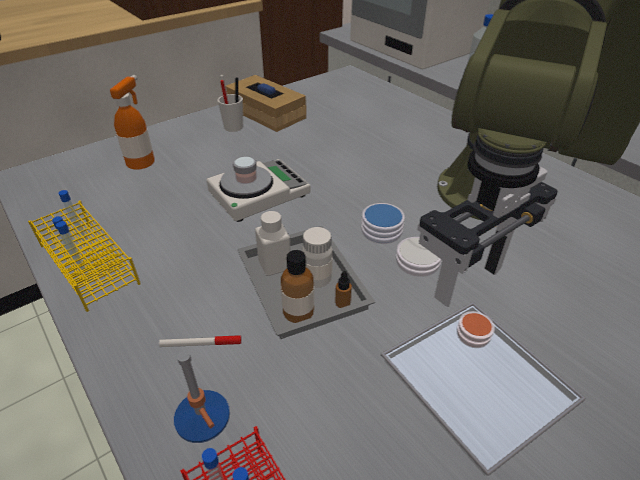

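The scene view shows the jar upright on the pan at (245,170) and the amber, square and wide bottles back in the tray at (297,285), (272,240) and (317,255). The dropper at (343,290) and dishes at (477,327) have not moved, and the gripper is clear of everything.

```bash
python3 -c "
from cell import workorder
print(workorder.sign_off())"
```

```text
the job is handed in; nothing more can be done
None
```

The job is handed in: the jar stands about 1 mm from the pan's centre, each bottle is back within about 2 mm of its spot by the cameras, and the dropper and dishes have not moved. The sign-off gave no verdict.

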